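# Shut and latch the loaded bay of the thermal cycler

## Task

Only one bay of the thermal cycler is loaded with sample tubes: push that bay's lid fully shut with the fingertips, without slamming it, and then push the latch in front of it fully home, away from the screen, so that it hooks over the lid. Grip nothing, keep the fingers off the tubes and off the heated plates under the lids, leave the other two bays' lids and latches as they are, and do not disturb the other things around.

Things in the scene. Friction and masses are not known exactly. Their poses are not given: they have to be found in the camera images.
- cycler: White three-bay thermal cycler, fixed, 385 mm deep (x), 430 wide (y), flat top deck 150 mm above the bench from x = -130 to +170 mm, sloping screen in front (-x) of that. Origin: on the bench under it; x points from screen to back, y to its left, z up. Bays along y, 125 mm apart, each with a hinged lid and, on the deck before it, a sliding latch. Lids and latches never block each other.
- block_tubes: The loaded heating block: aluminium, 104 x 94 x 22 mm, with 25 capped sample tubes standing 14 mm proud of it (tops 146 mm above the bench). Fixed; it sits in one of the three bays. Origin: centre of its underside. The other two bays hold bare aluminium blocks with empty dark wells.
- lid0_hinge (a point): Middle of the left (+y) lid's hinge line, at the back of the bay, 156 mm above the bench, axis along the cycler's y; fixed. The block in this bay has its origin 67 mm in front of it (-x of the cycler) and 46 mm below it.
- lid0 (a joint): Angle of the left (+y) lid, rad: 0 = shut (level), grows to 1.55 as its front edge rises. Aluminium slab 14 mm thick, 96 wide, reaching from 5 to 130 mm from the hinge; its underside lies in the plane of the hinge line; shut, its upper face is 170 mm above the bench. Stiff hinge: stays where left; 2 to 6 N on the upper (outer) face near the front edge moves it.
- plate0 (a point): Dark heated plate, 104 x 86 x 4 mm, on the underside of the left (+y) lid; this point: centre of its exposed face, 67 mm from the hinge. Not to be touched.
- latch0 (a joint): Slide of the left (+y) bay's latch in m along the cycler's +x: 0 = fully open (towards the screen), 0.030 = fully home (against the stop, hooked over the lid's lip). About 2 N of friction, it stays where it is left.
- latch0_face (a point): Centre of the front face (towards the screen) of the left (+y) latch's upright tab: a dark steel tab 44 mm wide (y), 12 mm thick (x), its top 22.5 mm above the deck; this point is 11.5 mm above the deck and moves with the latch. Flat free deck lies in front of it.
- lid1_hinge (a point): Middle of the middle lid's hinge line, at the back of the bay, 156 mm above the bench, axis along the cycler's y; fixed. The block in this bay has its origin 67 mm in front of it (-x of the cycler) and 46 mm below it.
- lid1 (a joint): Angle of the middle lid, rad: 0 = shut (level), grows to 1.55 as its front edge rises. Aluminium slab 14 mm thick, 96 wide, reaching from 5 to 130 mm from the hinge; its underside lies in the plane of the hinge line; shut, its upper face is 170 mm above the bench. Stiff hinge: stays where left; 2 to 6 N on the upper (outer) face near the front edge moves it.
- plate1 (a point): Dark heated plate, 104 x 86 x 4 mm, on the underside of the middle lid; this point: centre of its exposed face, 67 mm from the hinge. Not to be touched.
- latch1 (a joint): Slide of the middle bay's latch in m along the cycler's +x: 0 = fully open (towards the screen), 0.030 = fully home (against the stop, hooked over the lid's lip). About 2 N of friction, it stays where it is left.
- latch1_face (a point): Centre of the front face (towards the screen) of the middle latch's upright tab: a dark steel tab 44 mm wide (y), 12 mm thick (x), its top 22.5 mm above the deck; this point is 11.5 mm above the deck and moves with the latch. Flat free deck lies in front of it.
- lid2_hinge (a point): Middle of the right (-y) lid's hinge line, at the back of the bay, 156 mm above the bench, axis along the cycler's y; fixed. The block in this bay has its origin 67 mm in front of it (-x of the cycler) and 46 mm below it.
- lid2 (a joint): Angle of the right (-y) lid, rad: 0 = shut (level), grows to 1.55 as its front edge rises. Aluminium slab 14 mm thick, 96 wide, reaching from 5 to 130 mm from the hinge; its underside lies in the plane of the hinge line; shut, its upper face is 170 mm above the bench. Stiff hinge: stays where left; 2 to 6 N on the upper (outer) face near the front edge moves it.
- plate2 (a point): Dark heated plate, 104 x 86 x 4 mm, on the underside of the right (-y) lid; this point: centre of its exposed face, 67 mm from the hinge. Not to be touched.
- latch2 (a joint): Slide of the right (-y) bay's latch in m along the cycler's +x: 0 = fully open (towards the screen), 0.030 = fully home (against the stop, hooked over the lid's lip). About 2 N of friction, it stays where it is left.
- latch2_face (a point): Centre of the front face (towards the screen) of the right (-y) latch's upright tab: a dark steel tab 44 mm wide (y), 12 mm thick (x), its top 22.5 mm above the deck; this point is 11.5 mm above the deck and moves with the latch. Flat free deck lies in front of it.
- vial_a: Small amber vial with white cap, 22 mm wide, 44 tall, standing on the cycler's deck between the left and middle latches. Loose bystander. Origin: centre of its underside.
- vial_b: Small amber vial with white cap, 22 mm wide, 44 tall, standing on the cycler's deck between the middle and right latches. Loose bystander. Origin: centre of its underside.
- cap_box: Flat clear box with white lid, 36 x 72 x 33 mm, on the deck behind the lids. Loose bystander. Origin: centre of its underside.
- tube_rack: Grey tube rack with six capped tubes, 80 x 190 x 84 mm, on the bench left of the cycler. Loose bystander. Origin: centre of its underside.
- reagent_bottle: Amber reagent bottle, 68 mm wide, 150 tall, on the bench to the right. Loose bystander. Origin: centre of its underside.
- beaker: Glass beaker, 72 mm wide, 90 tall, on the bench to the right. Loose bystander. Origin: centre of its underside.
- pipette: Hand pipette lying on the bench to the left, about 240 mm long, 31 high. Loose bystander. Origin: on its underside, near its middle.

How it is judged:
By the outcome, as a careful person would: the job done as asked, in the order asked, and still so for the second after the job is handed in, with the robot touching nothing.
It also fails if it takes over 48 s, if anything falls off the work surface, if the arm or the gripper's body presses on something with over 40 N, if the wrist force passes 120 N, or if a joint passes its speed limit or range.

## Robot

A 6-joint arm with a two-finger parallel gripper is mounted at the origin on the work surface. World frame = base frame: x ahead of the robot, y to its left, z up, the work surface at z = 0. Lengths are in m, angles in rad, forces in N, time in s.
With the tool pointing down it reaches from about 0.3 to 0.775 m from the base axis. Payload 14.6 kg.
Tool frame: the origin (TCP) lies midway between the tips of the shut fingers; the grasp point (between the pads) lies 19 mm behind it; z points along the fingers, y is the line along which they close (so a half turn about z gives the same grasp; the last joint's range is limited). The gripper opens to 94 mm and grips with 3 to 60 N. Pads are 16 mm wide; open, the fingers measure 119 mm over their backs; the gripper's body (75 mm by 177 mm) begins 78 mm behind the grasp point.
Start: joints at [-1.3, 0.3, 1.521, -0, 1.321, -0.067], TCP at [0.182, -0.519, 0.17] pointing down, gripper open.
Joint ranges: [-3.03, 3.03], [-0.79, 2.21], [0.23, 2.52], [-1.04, 4.18], [0, 3.07], [-2.55, 2.55]. Speed limits (rad/s): [2.22, 2.22, 2.57, 3.14, 3.14, 3.14].

## Interface

Orientations are given as [roll, pitch, yaw] about the fixed x, y, z axes, in that order (R = Rz(yaw) Ry(pitch) Rx(roll)).
In Python, from station import telemetry, optics, ctrl gives the robot as it stands.
- The arm moves only by the tool carry_out, never from a script. Its argument "plan" is a list that holds one entry, the list of rows, each a list of 7 numbers: the shift along the tool's x, y, z in mm, then the turn, a rotation vector about the tool's x, y, z in rad, then the finger opening in mm, from 0 to 94. A call has 1 to 20 rows; each row shifts and turns the commanded pose from where the row before left it, along the tool's axes as they then stand; what a row does not reach is not made up. A row lasts 1/12 s, in which the tool goes at most 41.7 mm and 7.16 degrees, less where a joint would pass 70% of its speed; a pose out of reach is approached as far as the arm can. A call with a gripper value outside its range is refused whole. The fingers move at their own pace and stop on an object; "squeeze" is the grip in N (left out, the last holds). Time passes only in rows, so rows that do not move let the fingers close. It gives the time, the measured TCP pose, the force, the opening and the grip force at its end, in the units of the state.
- telemetry.get_obs(): the state, without advancing time (a new reading comes with each control period).
- optics.camera(name): name is "side" or "top" or "wrist"; returns a dict with "pixels" (400x640x3 uint8, red, green, blue), "intrinsics" (3x3 intrinsics, pixels), "origin" and "rotation" of the camera in the world. Camera axes: x right, y down, z forward; pixel columns grow to the right and rows downward; lengths in m; the calibration is good to about 2 mm. A picture is of the moment at which its call begins. There is no depth.
- ctrl.hand_in(): hands the job in; it is judged then, once.
The state is a dict: "time_s": time; "qpos": joint angles; "joint_vel": joint speeds; "tau": joint torques, N m; "ee_pos": TCP position; "eef_rot": TCP orientation; "force": force on the tool from outside, world axes, zero at the start; "moment": the same for the moment, N m; "grip_width": finger opening in m; "grip_force": force on a finger pad.
Only numpy, scipy, OpenCV 4.12 (cv2) and the standard library are available. Lean on these libraries where they do the work, as an engineer would, in place of code of your own. Each camera call takes 0.05 s, during which the arm holds its last target. There are 200 camera calls.

## Working session

There is one attempt and no reset: what is moved stays moved. The work goes in short steps, Python scripts to look and compute and a tool call to move; the robot and the scene stay as the last step left them, time stands still between calls to the robot, and variables do not carry over. Pictures are saved under pics/ and viewed, at most 11 in all, crops included, and the job is handed in when it is done.

Besides the shell and the picture viewer there is one more tool, called after ">>>" as name(argument=value, ...), one argument or row to a line, values as JSON. carry_out: Moves the arm, as the interface text tells. Its arguments: {"type":"object","properties":{"plan":{"type":"array","items":{"type":"array","items":{"type":"array","items":{"type":"number"}}}},"squeeze":{"type":"number"}},"required":["plan"]}

```bash
mkdir -p pics
python3 - <<'E'
from station import telemetry, optics
import cv2,numpy as np
o=telemetry.get_obs();print(o['ee_pos'],o['eef_rot'],o['time_s'],o['grip_width'])
for n in("side","top"):
    c=optics.camera(n);cv2.imwrite(f"pics/{n}0.png",c["pixels"][:,:,::-1]);print(n,c["intrinsics"].tolist(),c["origin"],c["rotation"].tolist())
E
```

```text
[ 0.18220106 -0.5186203   0.16940755] [-3.14046705e+00 -6.65479709e-05  3.37849834e-01] 0.0 0.09384294851942511
side [[518.9002495948637, 0.0, 315.0898602425982], [0.0, 518.9002495948637, 204.80246291887792], [0.0, 0.0, 1.0]] [ 0.24053275 -1.30426043  0.90514499] [-2.0898457464675024, 0.0012046052000351803, -0.24305152332542357]
top [[386.5986130280678, 0.0, 318.1791373801177], [0.0, 386.5986130280678, 199.0373475467738], [0.0, 0.0, 1.0]] [0.2906668  0.0171813  1.26780766] [-2.9174688922472036, 0.005173271672028079, -1.616906809102808]
```

View pics/side0.png

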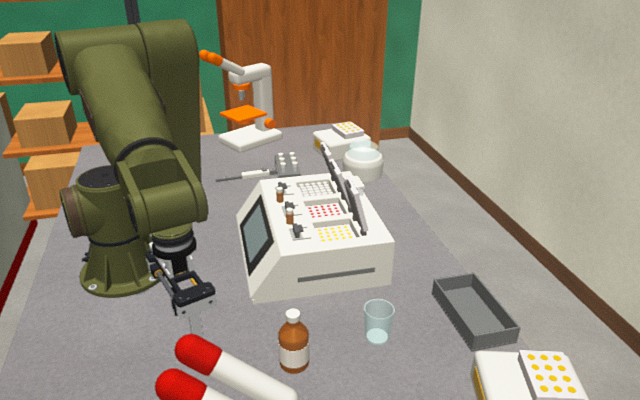

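View pics/top0.png

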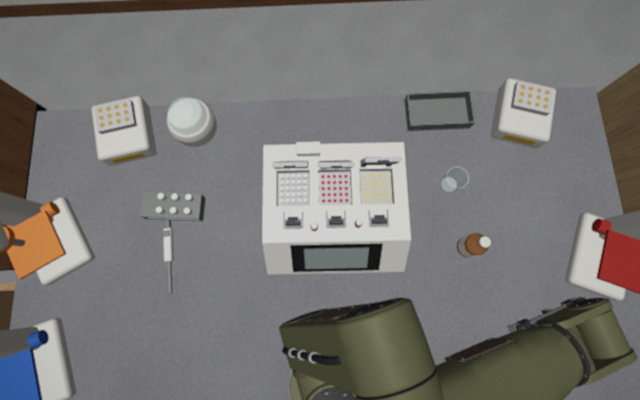

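Run:
```python
import cv2,numpy as np
a=cv2.imread("pics/top0.png")[135:280,255:415];b=cv2.imread("pics/side0.png")[135:305,230:400]
a=cv2.resize(a,None,fx=4,fy=4,interpolation=cv2.INTER_CUBIC)
cv2.imwrite("pics/a.png",a)
cv2.imwrite("pics/b.png",cv2.resize(b[:120],None,fx=4.7,fy=4.7,interpolation=cv2.INTER_CUBIC))
```

```text
(no output)
```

View pics/a.png

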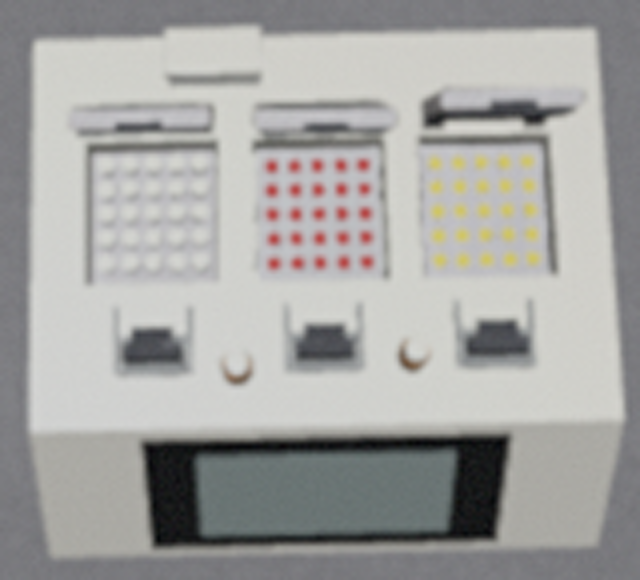

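View pics/b.png

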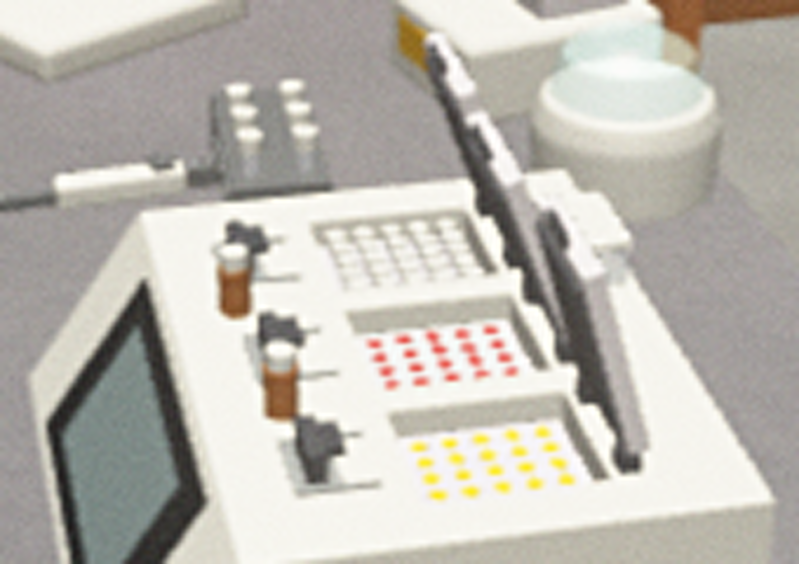

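```bash
cat > h.py <<'E'
import numpy as np
from scipy.spatial.transform import Rotation as R
from scipy.optimize import least_squares
K={'side':(518.9,315.09,204.80),'top':(386.6,318.18,199.04)}
P={'side':([0.24053275,-1.30426043,0.90514499],[-2.0898457464675024,0.0012046052,-0.24305152]),'top':([0.2906668,0.0171813,1.26780766],[-2.9174688922,0.00517327,-1.6169068])}
def ray(n,u,v):
    f,cx,cy=K[n];return np.array(P[n][0]),R.from_euler('xyz',P[n][1]).apply([(u-cx)/f,(v-cy)/f,1])
def onz(n,u,v,z):
    o,d=ray(n,u,v);return o+d*(z-o[2])/d[2]
T=lambda u,v:(255+u/4,135+v/4)
S=lambda u,v:(230+u/4.7,135+v/4.7)
E
python3 - <<'E'
from h import *
c=[(33,40),(598,28),(625,418),(30,433)];m=np.array([(.17,.215),(.17,-.215),(-.13,-.215),(-.13,.215)])
w=np.array([onz('top',*T(*p),.15)[:2] for p in c]);print(w.round(4))
g=lambda q,m:q[:2]+m@np.array([[np.cos(q[2]),np.sin(q[2])],[-np.sin(q[2]),np.cos(q[2])]])
r=least_squares(lambda q:(g(q,m)-w).ravel(),[.45,0,0]);q=r.x;print(q,r.fun.round(4))
Rz=R.from_euler('z',q[2])
cyc=lambda p:Rz.inv().apply(np.array(p)-[q[0],q[1],0]).round(4)
print('grid',cyc(onz('top',*T(155,215),.146)))
print('side corners',[cyc(onz('side',*S(*p),.15)) for p in [(142,212),(240,560),(772,500),(570,172)]])
print('tab top',[cyc(onz('top',*T(u,v),.1725)) for u,v in[(135,335),(172,335),(152,345)]])
print('tab side view',cyc(onz('side',*S(246,228),.1725)))
print('vial a cap',cyc(onz('top',*T(237,363),.194)))
for y,p in((.173,(432,38)),(.077,(474,108))):
    o,d=ray('side',*S(*p));o=cyc(o);d=Rz.inv().apply(d);print('tip',o+d*(y-o[1])/d[1])
for p in((75,108),(212,105),(75,130),(212,128)):print('lidtop',cyc(onz('top',*T(*p),.28)))
E
```

```text
[[ 0.7232  0.1716]
 [ 0.7121 -0.2613]
 [ 0.4128 -0.2522]
 [ 0.4221  0.1781]]
[ 0.54754531 -0.04046648 -0.02438009] [-0.0004 -0.0013  0.0002  0.0018 -0.0005 -0.      0.0008 -0.0005]
grid [0.0309 0.1241 0.146 ]
side corners [array([-0.1271,  0.2137,  0.15  ]), array([-0.1281, -0.2059,  0.15  ]), array([ 0.1696, -0.2136,  0.15  ]), array([0.1743, 0.2093, 0.15  ])]
tab top [array([-0.0646,  0.1374,  0.1725]), array([-0.0652,  0.1108,  0.1725]), array([-0.0722,  0.1253,  0.1725])]
tab side view [-0.0682  0.1317  0.1725]
vial a cap [-0.0899  0.0643  0.194 ]
tip [0.06555202 0.173      0.27663134]
tip [0.07005045 0.077      0.26873138]
lidtop [0.0716 0.1685 0.28  ]
lidtop [0.0715 0.0766 0.28  ]
lidtop [0.0562 0.1684 0.28  ]
lidtop [0.0554 0.0769 0.28  ]
```

The left bay's caps (around (293,188) in the top view) stand proud with shading. The red and yellow dots are flat, so the left bay is the loaded one. I fitted the cycler at (0.5475, -0.0405) with yaw -0.024, and lid0 is at about 1.25 rad. Next I raise the arm, close the fingers and turn the tool to line up with the cycler.

>>> carry_out(
  plan=[
    [[0,0,-35,0,0,0,0],[0,0,-35,0,0,0,0],[0,0,-35,0,0,0,0],[0,0,-35,0,0,0,0],[0,0,-35,0,0,0,0],[0,0,-35,0,0,0,0],[0,0,-35,0,0,0,0],[0,0,0,0,0,-0.121,0],[0,0,0,0,0,-0.121,0],[0,0,0,0,0,-0.121,0],[0,0,0,0,0,-0.121,0],[0,0,0,0,0,-0.121,0],[0,0,0,0,0,-0.121,0],[0,0,0,0,0,-0.121,0],[0,0,0,0,0,-0.121,0],[0,0,0,0,0,-0.121,0],[0,0,0,0,0,-0.121,0]],
  ],
)

```text
time_s: 1.52
ee_pos: [0.1823, -0.5189, 0.4146]
eef_rot: [-3.141, -0.001, 1.554]
force: [0.6, -0.6, 0.1]
grip_width: 0.0003
grip_force: 0.0
```

>>> carry_out(
  plan=[
    [[30.6,23.4,0,0,0,0,0],[30.6,23.4,0,0,0,0,0],[30.6,23.4,0,0,0,0,0],[30.6,23.4,0,0,0,0,0],[30.6,23.4,0,0,0,0,0],[30.6,23.4,0,0,0,0,0],[30.6,23.4,0,0,0,0,0],[30.6,23.4,0,0,0,0,0],[30.6,23.4,0,0,0,0,0],[30.6,23.4,0,0,0,0,0],[30.6,23.4,0,0,0,0,0],[30.6,23.4,0,0,0,0,0],[30.6,23.4,0,0,0,0,0],[30.6,23.4,0,0,0,0,0],[30.6,23.4,0,0,0,0,0],[30.6,23.4,0,0,0,0,0],[30.6,23.4,0,0,0,0,0],[30.6,23.4,0,0,0,0,0],[30.6,23.4,0,0,0,0,0],[30.6,23.4,0,0,0,0,0]],
  ],
)

```text
time_s: 3.18
ee_pos: [0.6648, 0.0839, 0.4146]
eef_rot: [-3.141, 0.0, 1.548]
force: [0.3, -0.5, 1.3]
grip_width: 0.0007
grip_force: 0.0
```

Run:
```python
from h import *
from station import telemetry, optics
import cv2
o=telemetry.get_obs();p=np.array(o['ee_pos']);print(p,o['eef_rot'],o['time_s'])
print(R.from_euler('z',.0244).apply(p-[.5475,-.0405,0]))
a=optics.camera('side')['pixels'][60:290,200:420,::-1];b=optics.camera('wrist')['pixels'][:,:,::-1]
a=cv2.resize(a,None,fx=2,fy=2);b=cv2.resize(b,(360,225));c=np.zeros((460,800,3),np.uint8);c[:,:440]=a;c[:225,440:]=b
cv2.imwrite("pics/c.png",c)
```

```text
[0.66482433 0.08390485 0.41463497] [-3.14128435e+00  1.43201893e-05  1.54785965e+00] 3.1833
[0.11425423 0.12723025 0.41463497]
```

View pics/c.png

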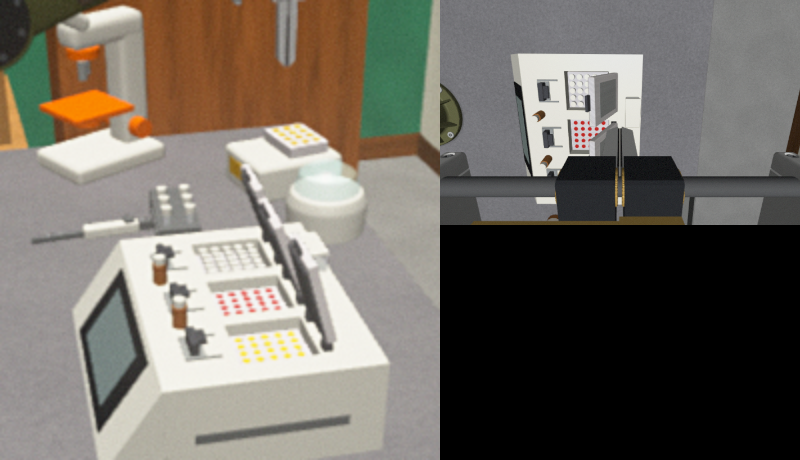

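Run:
```python
import numpy as np
t=np.r_[np.linspace(1.45,.2,36),np.linspace(.2,0,11)[1:]]
x=.098-.115*np.cos(t)+.014*np.sin(t)+.0125;z=.156+.115*np.sin(t)+.014*np.cos(t)
print(x[0],z[0],len(t));print([[float(a),float(b)] for a,b in zip((np.diff(x)*1e3).round(1),(-np.diff(z)*1e3).round(1))])
```

```text
0.11054016339727907 0.2718490327404658 46
[[-4.1, 0.1], [-4.1, 0.2], [-4.1, 0.4], [-4.1, 0.5], [-4.1, 0.7], [-4.1, 0.8], [-4.0, 1.0], [-4.0, 1.1], [-3.9, 1.2], [-3.9, 1.4], [-3.9, 1.5], [-3.8, 1.7], [-3.7, 1.8], [-3.7, 1.9], [-3.6, 2.0], [-3.5, 2.2], [-3.4, 2.3], [-3.4, 2.4], [-3.3, 2.5], [-3.2, 2.7], [-3.1, 2.8], [-3.0, 2.9], [-2.9, 3.0], [-2.8, 3.1], [-2.7, 3.2], [-2.5, 3.3], [-2.4, 3.4], [-2.3, 3.4], [-2.2, 3.5], [-2.0, 3.6], [-1.9, 3.7], [-1.8, 3.7], [-1.7, 3.8], [-1.5, 3.9], [-1.4, 3.9], [-0.7, 2.2], [-0.7, 2.2], [-0.6, 2.2], [-0.6, 2.2], [-0.5, 2.3], [-0.5, 2.3], [-0.4, 2.3], [-0.4, 2.3], [-0.3, 2.3], [-0.3, 2.3]]
```

>>> carry_out(
  plan=[
    [[-1,-4,24,0,0,0,0],[-1,0,24,0,0,0,0],[0,0,24,0,0,0,0],[0,0,24,0,0,0,0],[0,0,24,0,0,0,0],[0,0,22.6,0,0,0,0],[0,0,0,0,0,0,0]],
  ],
)

```text
time_s: 3.87
ee_pos: [0.6585, 0.0796, 0.2676]
eef_rot: [-3.135, 0.001, 1.547]
force: [0.8, 1.0, -0.9]
grip_width: 0.0007
grip_force: 0.0
```

>>> carry_out(
  plan=[
    [[0,-4.1,0.1,0,0,0,0],[0,-4.1,0.2,0,0,0,0],[0,-4.1,0.4,0,0,0,0],[0,-4.1,0.5,0,0,0,0],[0,-4.1,0.7,0,0,0,0],[0,-4.1,0.8,0,0,0,0],[0,-4.0,1.0,0,0,0,0],[0,-4.0,1.1,0,0,0,0],[0,-3.9,1.2,0,0,0,0],[0,-3.9,1.4,0,0,0,0]],
  ],
)

```text
time_s: 4.7
ee_pos: [0.6194, 0.0812, 0.2648]
eef_rot: [3.142, 0.0, 1.548]
force: [-0.2, -0.1, -0.4]
grip_width: 0.0002
grip_force: 0.0
```

Run:
```python
from station import telemetry, optics
import cv2,numpy as np
print(telemetry.get_obs()['force'],telemetry.get_obs()['ee_pos'])
a=optics.camera('side')['pixels'][100:300,240:400,::-1]
a=cv2.resize(a,None,fx=2.75,fy=2.75,interpolation=cv2.INTER_CUBIC);b=cv2.resize(optics.camera('wrist')['pixels'][:,:,::-1],(360,225));c=np.zeros((550,800,3),np.uint8);c[:,:440]=a;c[:225,440:]=b
b=optics.camera('top')['pixels'][130:260,250:410,::-1];c[225:517,440:]=cv2.resize(b,(360,292))
cv2.imwrite("pics/d.png",c)
```

```text
[-0.18060166 -0.07093914 -0.3577935 ] [0.61938714 0.08118997 0.26484972]
```

View pics/d.png

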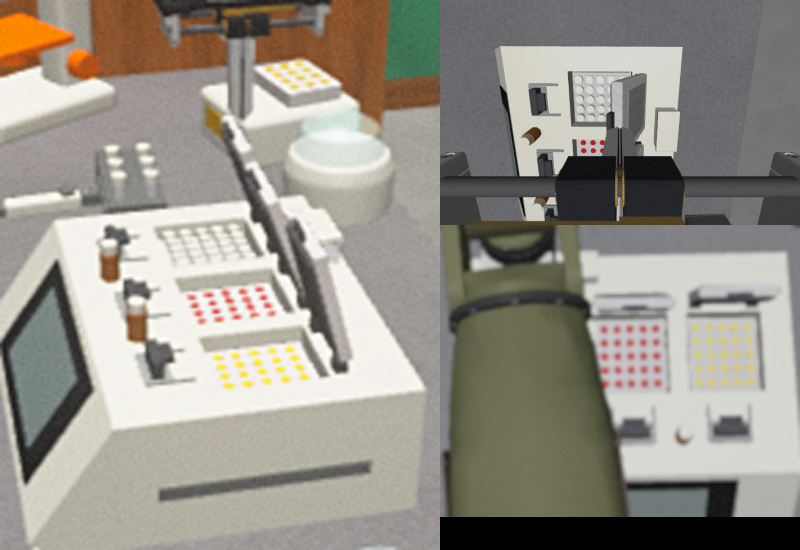

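Run:
```python
from h import *
from station import telemetry, optics
import cv2
def proj(c,p):
    d=R.from_euler('xyz',c['rotation']).inv().apply(np.array(p)-c['origin']);q=c['intrinsics']@d;return q[:2]/q[2]
W=lambda x,y,z:R.from_euler('z',-.0244).apply([x,y,z])+[.5475,-.0405,0]
s=optics.camera('side');w=optics.camera('wrist')
tcp=telemetry.get_obs()['ee_pos']
print('tcp',proj(s,tcp),proj(w,tcp))
im={'s':(s,s['pixels'][:,:,::-1].copy()),'w':(w,w['pixels'][:,:,::-1].copy())}
out=[]
for k,(c,i) in im.items():
    if k=='s': x0,y0,n=280,110,90; f=6
    else: x0,y0,n=200,90,180; f=3
    i=cv2.resize(i[y0:y0+n,x0:x0+(66 if k=='s' else 133)],None,fx=f,fy=f,interpolation=cv2.INTER_CUBIC)
    i=cv2.resize(i,(396,540))
    sc=(396/(66 if k=='s' else 133),540/n)
    def P(p):
        q=proj(c,p);return int((q[0]-x0)*sc[0]),int((q[1]-y0)*sc[1])
    cv2.circle(i,P(tcp),4,(0,0,255),-1)
    for th,col in((1.25,(0,255,0)),(1.0,(255,0,0))):
        L=lambda r,h,y:W(.098-r*np.cos(th)+h*np.sin(th),y,.156+r*np.sin(th)+h*np.cos(th))
        for h in(0,.014):
            q=[P(L(.005,h,.173)),P(L(.13,h,.173)),P(L(.13,h,.077)),P(L(.005,h,.077))]
            cv2.polylines(i,[np.array(q)],True,col,1)
    out.append(i)
cv2.imwrite("pics/e.png",np.hstack(out))
```

```text
tcp [326.88059574 152.88334627] [319.9914428 220.6232516]
```

View pics/e.png

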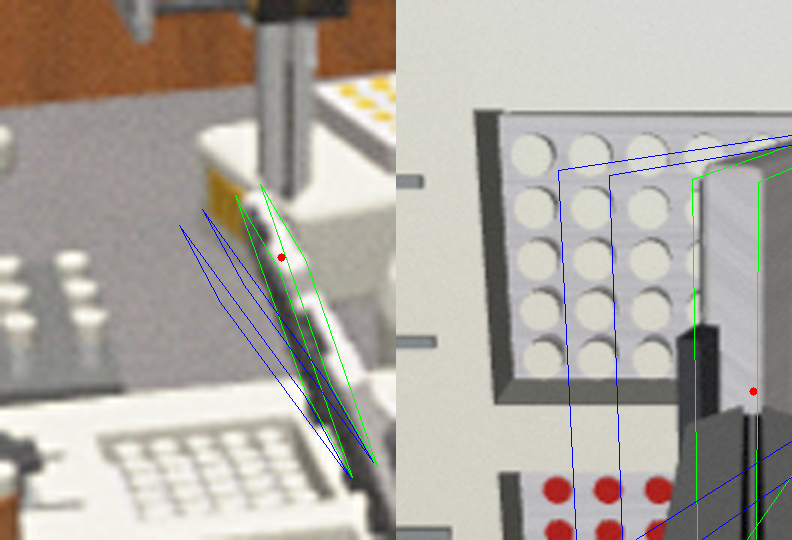

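Run:
```python
from h import *
from station import telemetry, optics
import cv2
def proj(c,p):
    d=R.from_euler('xyz',c['rotation']).inv().apply(np.array(p)-c['origin']);q=c['intrinsics']@d;return (q[:2]/q[2]).round(1)
s=optics.camera('side');w=optics.camera('wrist');o=telemetry.get_obs();tcp=o['ee_pos']
print(tcp,o['qpos'],o['force'],'wrist',w['origin'],w['rotation'],w['intrinsics'][0,0])
for p in([.1822,-.5186,.1694],[.6648,.0839,.4146],tcp,np.array(tcp)+[0,0,.03]):print(proj(s,p))
a=cv2.imread('pics/side0.png')[240:360,130:250];q=proj(s,[.1822,-.5186,.1694])
a=cv2.resize(a,None,fx=4,fy=4);cv2.circle(a,tuple(int(v) for v in (q-[130,240])*4),3,(0,0,255),-1)
b=s['pixels'][60:180,280:355,::-1];q=proj(s,tcp);b=cv2.resize(b,None,fx=4,fy=4);cv2.circle(b,tuple(int(v) for v in (q-[280,60])*4),3,(0,0,255),-1)
cv2.imwrite('pics/f.png',np.hstack([a,b]))
```

```text
[0.61991761 0.08118248 0.26491603] [ 7.16445063e-02  4.28404869e-01  1.13147786e+00 -4.86092628e-06
  1.58171784e+00  9.46440120e-02] [-1.2910952  -0.45502277 -0.34501124] wrist [0.62135278 0.15731257 0.48072407] [ 2.87873783e+00  7.28337591e-04 -2.22997871e-02] 338.6162822199526
[189.9 341.7]
[342.1 103.5]
[326.9 152.9]
[327.  143.7]
```

View pics/f.png

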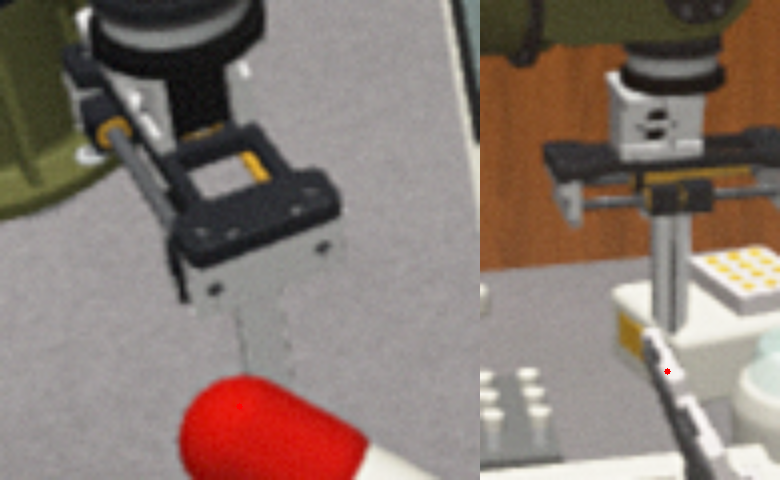

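The left bay is confirmed as loaded. Both camera views put the real fingertips about 32 mm above the reported TCP, so they passed over the lid without touching it. I'm backing off, lowering by that amount and starting the arc again.

>>> carry_out(
  plan=[
    [[0,14,0,0,0,0,0],[0,14,0,0,0,0,0],[0,13,0,0,0,0,0],[0,0,9,0,0,0,0],[0,0,9,0,0,0,0],[0,0,9,0,0,0,0],[0,0,0,0,0,0,0],[0,0,0,0,0,0,0]],
  ],
)

```text
time_s: 5.72
ee_pos: [0.6601, 0.0803, 0.2375]
eef_rot: [-3.141, 0.0, 1.548]
force: [-0.4, -0.4, 1.0]
grip_width: 0.0007
grip_force: 0.0
```

>>> carry_out(
  plan=[
    [[0,-4.1,0.1,0,0,0,0],[0,-4.1,0.2,0,0,0,0],[0,-4.1,0.4,0,0,0,0],[0,-4.1,0.5,0,0,0,0],[0,-4.1,0.7,0,0,0,0],[0,-4.1,0.8,0,0,0,0],[0,-4.0,1.0,0,0,0,0],[0,-4.0,1.1,0,0,0,0],[0,-3.9,1.2,0,0,0,0],[0,-3.9,1.4,0,0,0,0]],
  ],
)

```text
time_s: 6.55
ee_pos: [0.6201, 0.0812, 0.2306]
eef_rot: [3.141, -0.0, 1.548]
force: [1.6, 0.3, 2.4]
grip_width: 0.0002
grip_force: 1.3
```

>>> carry_out(
  plan=[
    [[0,-3.9,1.5,0,0,0,0],[0,-3.8,1.7,0,0,0,0],[0,-3.7,1.8,0,0,0,0],[0,-3.7,1.9,0,0,0,0],[0,-3.6,2.0,0,0,0,0],[0,-3.5,2.2,0,0,0,0],[0,-3.4,2.3,0,0,0,0],[0,-3.4,2.4,0,0,0,0]],
  ],
)

```text
time_s: 7.22
ee_pos: [0.591, 0.0818, 0.2145]
eef_rot: [-3.141, 0.0, 1.548]
force: [0.2, -0.2, 4.0]
grip_width: 0.0002
grip_force: 1.2
```

Run:
```python
from h import *
from station import telemetry, optics
import cv2
o=telemetry.get_obs();print(o['force'],R.from_euler('z',.0244).apply(np.array(o['ee_pos'])-[.5475,-.0405,0]))
a=optics.camera('side')['pixels'][110:210,270:370,::-1]
cv2.imwrite("pics/g.png",cv2.resize(a,None,fx=5,fy=5,interpolation=cv2.INTER_CUBIC))
```

```text
[ 0.23332771 -0.19245649  3.99594034] [0.04051425 0.12335189 0.21449028]
```

View pics/g.png

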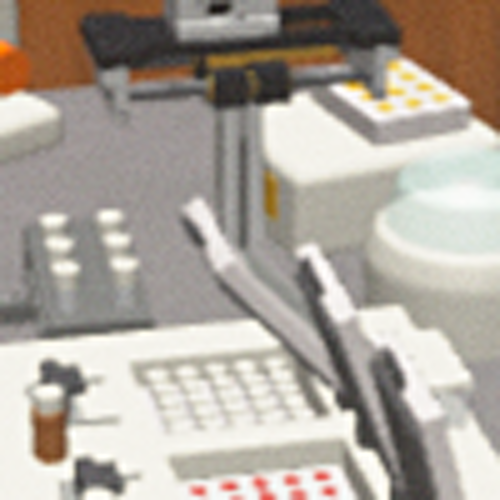

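The lid is following the fingers down and sits at about 0.8 rad in this view, with the neighbouring lids clear. I'm continuing the arc.

>>> carry_out(
  plan=[
    [[0,-3.3,2.5,0,0,0,0],[0,-3.2,2.7,0,0,0,0],[0,-3.1,2.8,0,0,0,0],[0,-3.0,2.9,0,0,0,0],[0,-2.9,3.0,0,0,0,0],[0,-2.8,3.1,0,0,0,0],[0,-2.7,3.2,0,0,0,0],[0,-2.5,3.3,0,0,0,0],[0,-2.4,3.4,0,0,0,0],[0,-2.3,3.4,0,0,0,0],[0,-2.2,3.5,0,0,0,0],[0,-2.0,3.6,0,0,0,0],[0,-1.9,3.7,0,0,0,0],[0,-1.8,3.7,0,0,0,0]],
  ],
)

```text
time_s: 8.43
ee_pos: [0.5551, 0.0827, 0.1695]
eef_rot: [-3.141, -0.0, 1.548]
force: [-1.1, 1.1, 2.9]
grip_width: 0.0006
grip_force: 1.2
```

>>> carry_out(
  plan=[
    [[0,-0.8,2.5,0,0,0,0],[0,-0.8,2.5,0,0,0,0],[0,-0.7,2.4,0,0,0,0],[0,-0.7,2.3,0,0,0,0],[0,-0.7,2.2,0,0,0,0],[0,-0.6,2.2,0,0,0,0],[0,-0.5,2.2,0,0,0,0],[0,-0.5,2.0,0,0,0,0],[0,-0.4,2.0,0,0,0,0]],
  ],
)

```text
time_s: 9.18
ee_pos: [0.5495, 0.0828, 0.1494]
eef_rot: [-3.141, -0.0, 1.548]
force: [-1.1, -0.1, 1.8]
grip_width: 0.0004
grip_force: 1.1
```

>>> carry_out(
  plan=[
    [[0,-0.2,1.4,0,0,0,0],[0,-0.2,1.4,0,0,0,0],[0,-0.1,1.4,0,0,0,0]],
  ],
)

```text
time_s: 9.43
ee_pos: [0.5491, 0.0828, 0.1453]
eef_rot: [3.142, -0.0, 1.548]
force: [-2.0, -0.2, 2.5]
grip_width: 0.0004
grip_force: 1.1
```

>>> carry_out(
  plan=[
    [[0,0,1.2,0,0,0,0],[0,0,1.2,0,0,0,0],[0,0,1.2,0,0,0,0],[0,0,1.2,0,0,0,0]],
  ],
)

```text
time_s: 9.77
ee_pos: [0.5491, 0.0828, 0.1405]
eef_rot: [-3.142, -0.0, 1.548]
force: [-1.5, -0.1, 2.0]
grip_width: 0.0004
grip_force: 1.1
```

>>> carry_out(
  plan=[
    [[0,0,1,0,0,0,0],[0,0,1,0,0,0,0],[0,0,0,0,0,0,0]],
  ],
)

```text
time_s: 10.02
ee_pos: [0.5491, 0.0828, 0.1384]
eef_rot: [-3.141, 0.0, 1.548]
force: [0.6, -0.3, 0.5]
grip_width: 0.0003
grip_force: 0.1
```

>>> carry_out(
  plan=[
    [[0,0,0.8,0,0,0,0],[0,0,0.8,0,0,0,0],[0,0,0.8,0,0,0,0]],
  ],
)

```text
time_s: 10.27
ee_pos: [0.5491, 0.0828, 0.1362]
eef_rot: [-3.142, -0.0, 1.548]
force: [-2.2, 0.0, 2.3]
grip_width: 0.0007
grip_force: 1.2
```

>>> carry_out(
  plan=[
    [[0,0,0.8,0,0,0,0],[0,0,0.8,0,0,0,0],[0,0,0.8,0,0,0,0]],
  ],
)

```text
time_s: 10.52
ee_pos: [0.5492, 0.0828, 0.1346]
eef_rot: [3.141, -0.0, 1.548]
force: [-7.3, -0.2, 15.8]
grip_width: 0.0006
grip_force: 8.2
```

>>> carry_out(
  plan=[
    [[0,0,0.8,0,0,0,0],[0,0,0.8,0,0,0,0]],
  ],
)

```text
time_s: 10.68
ee_pos: [0.5493, 0.0829, 0.1344]
eef_rot: [3.14, -0.0, 1.548]
force: [-15.2, -1.4, 29.5]
grip_width: 0.0006
grip_force: 14.8
```

>>> carry_out(
  plan=[
    [[0,0,-5,0,0,0,0],[0,0,-15,0,0,0,0],[0,0,-20,0,0,0,0],[0,0,-20,0,0,0,0],[0,-20,0,0,0,0,0],[0,-20,0,0,0,0,0],[0,-20,0,0,0,0,0],[0,-20,0,0,0,0,0],[0,-15,0,0,0,0,0],[0,-10,0,0,0,0,0],[0,0,0,0,0,0,0],[0,0,0,0,0,0,0]],
  ],
)

```text
time_s: 11.68
ee_pos: [0.4445, 0.0853, 0.1925]
eef_rot: [3.141, -0.0, 1.548]
force: [0.4, -0.3, -0.5]
grip_width: 0.0006
grip_force: 0.0
```

Run:
```python
from h import *
from station import telemetry, optics
import cv2
o=telemetry.get_obs();print(o['force'],R.from_euler('z',.0244).apply(np.array(o['ee_pos'])-[.5475,-.0405,0]))
a=optics.camera('side')['pixels'][130:250,240:370,::-1]
b=optics.camera('wrist')['pixels'][50:350,170:470,::-1]
cv2.imwrite("pics/i.png",np.hstack([cv2.resize(a,(390,360),interpolation=cv2.INTER_CUBIC),cv2.resize(b,(360,360))]))
```

```text
[ 0.42824136 -0.27668828 -0.5090797 ] [-0.10598857  0.12320788  0.19250938]
```

View pics/i.png

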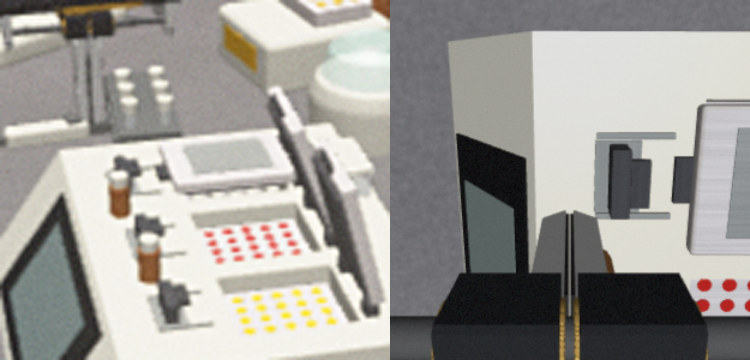

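Lid0 looks level and shut in the side view, and the fingers are in front of the left latch tab. I'm lowering to just above the deck.

>>> carry_out(
  plan=[
    [[1,0,15,0,0,0,0],[0,0,15,0,0,0,0],[0,0,15,0,0,0,0],[0,0,12,0,0,0,0],[0,0,7,0,0,0,0],[0,0,4,0,0,0,0],[0,0,2,0,0,0,0],[0,0,0,0,0,0,0]],
  ],
)

```text
time_s: 12.45
ee_pos: [0.4444, 0.0862, 0.1223]
eef_rot: [-3.142, -0.0, 1.548]
force: [0.5, 0.7, 0.3]
grip_width: 0.0005
grip_force: 0.0
```

>>> carry_out(
  plan=[
    [[0,4,0,0,0,0,0],[0,4,0,0,0,0,0],[0,3,0,0,0,0,0],[0,3,0,0,0,0,0],[0,3,0,0,0,0,0],[0,3,0,0,0,0,0],[0,2,0,0,0,0,0]],
  ],
)

```text
time_s: 13.03
ee_pos: [0.4664, 0.0857, 0.1222]
eef_rot: [-3.141, 0.0, 1.548]
force: [-2.0, 0.5, 1.8]
grip_width: 0.0005
grip_force: 1.1
```

>>> carry_out(
  plan=[
    [[0,3,0,0,0,0,0],[0,3,0,0,0,0,0],[0,3,0,0,0,0,0],[0,3,0,0,0,0,0],[0,3,0,0,0,0,0],[0,3,0,0,0,0,0],[0,2,0,0,0,0,0]],
  ],
)

```text
time_s: 13.62
ee_pos: [0.4861, 0.0852, 0.1222]
eef_rot: [-3.14, 0.0, 1.548]
force: [-18.4, -1.4, 10.8]
grip_width: 0.0003
grip_force: 9.6
```

>>> carry_out(
  plan=[
    [[0,1.5,0,0,0,0,0],[0,1.5,0,0,0,0,0],[0,1,0,0,0,0,0]],
  ],
)

```text
time_s: 13.87
ee_pos: [0.4861, 0.0852, 0.1221]
eef_rot: [-3.131, 0.001, 1.548]
force: [-43.4, -1.3, 26.1]
grip_width: 0.0
grip_force: 21.8
```

>>> carry_out(
  plan=[
    [[0,-6,0,0,0,0,0],[0,-12,0,0,0,0,0],[0,-15,0,0,0,0,0],[0,0,-20,0,0,0,0],[0,0,-30,0,0,0,0],[0,0,-30,0,0,0,0],[0,0,-30,0,0,0,0],[0,-20,0,0,0,0,0],[0,-20,0,0,0,0,0],[0,0,0,0,0,0,0]],
  ],
)

```text
time_s: 14.7
ee_pos: [0.4157, 0.087, 0.2329]
eef_rot: [3.14, -0.0, 1.548]
force: [0.9, -0.3, 0.5]
grip_width: 0.0004
grip_force: 0.0
```

Run:
```python
from h import *
from station import telemetry, optics
import cv2
o=telemetry.get_obs();print(o['force'],o['ee_pos'])
a=optics.camera('side')['pixels'][145:235,240:360,::-1]
b=optics.camera('wrist')['pixels'][50:300,220:520,::-1]
cv2.imwrite("pics/j.png",np.hstack([cv2.resize(a,(400,300),interpolation=cv2.INTER_CUBIC),cv2.resize(b,(360,300))]))
```

```text
[ 0.88240736 -0.30525491  0.53083634] [0.4156883  0.08701569 0.23288781]
```

View pics/j.png

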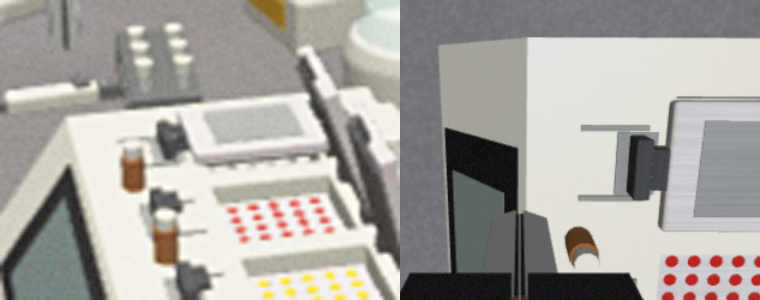

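The latch tab has moved from the open end of its rails up to its stop, and its hook covers the lid's lip. Both vials are still standing, and the other lids and latches look unchanged. Nothing is in contact with the arm, so I'm handing in.

```bash
python3 -c "
from station import ctrl
print(ctrl.hand_in())"
```

```text
the job is handed in; nothing more can be done
None
```

I pushed the loaded left bay's lid shut, then pushed its latch home against the stop so that it hooks over the lid, and handed the job in at about 15 s; no verdict came back.

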